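# Free the stuck coin cup

## Task

Cash up the driver's change console: first take the torch out of the tall coin cup and put it in the narrow bay of the grey tray. Then grip the stuck tall cup by its rim, twist it about its own axis until its lugs come to the corners of its square socket, pull it out along its axis and stand it upright, mouth up, in the wide bay. Do not push the other loose things about.

Things in the scene. Friction and masses are not known exactly. Their poses are not given: they have to be found in the camera images.
- console: fixed black console, beige foam top sloping 0.50 rad (29 deg), lower toward the robot. Top face 150 mm (its x, up the slope, away from the robot) by 320 mm (y); origin at the middle of that face, 90 mm above the table, z square to the face, leaning to the robot. Three square sockets open in it, centres at x = 0, y = -100, 0, +100 mm.
- mid_socket (a point): centre of the middle socket's mouth, axes as the console; the three are alike: a square mouth 84 mm wide and 22 mm deep, sides along the console's x and y, a wider space under it, and at the bottom a sprung plate that pushes up with about 6 N, follows a rising cup 5 mm and then stops
- cup_center (a point): tall aluminium cup stuck in any one of the sockets: straight-sided, 80 mm outside diameter, 75 mm tall, wall 8 mm, inside 64 mm wide, 69 mm deep, 130 to 210 g. Point on its axis half-way up; z along the axis to the mouth. It stands 41 mm proud of the foam and reaches 34 mm below it, with about 2 mm of side play. Its x axis runs through its two lugs (see cup_foot)
- cup_foot (a point): centre of the tall cup's underside, axes as cup_center. Lugs 8 mm wide, 4 to 12 mm above the foot, stick out along its +x and -x to 48 mm from the axis, a slim rib up the outside over each. They are caught under the sides of the square mouth; they pass only at its corners: turn the cup 25 to 65 deg either way until x lies on a diagonal of the square (within 9 deg), then pull 34 mm
- torch_center (a point): black torch standing head down in the tall cup: 150 mm long, head 58 mm in diameter and 50 mm long, handle 34 mm in diameter, about 220 g, mostly in the head. Point on its axis, half-way along (75 mm from either end); z along the axis to the tail end, which is up. The handle sticks out about 80 mm over the cup's rim; 3 mm of play round the head
- tray: fixed grey cash-up tray on the table, 190 mm (x) by 260 mm (y), walls 30 mm tall and 5 mm thick, floor 5 mm; origin under its centre. A partition across it, 5 mm thick and 30 mm high at y = +22.5 mm, makes a wide bay and a narrow bay.
- wide_bay (a point): centre of the wide bay's floor (5 mm above the table); the bay is 180 mm (x) by 145 mm (y); axes as the tray
- narrow_bay (a point): centre of the narrow bay's floor (5 mm above the table); the bay is 180 mm (x) by 100 mm (y); axes as the tray
- low_cup_a: shallow fixed aluminium cup in one of the other sockets, its rim 3 mm proud of the foam; origin at its foot, 34 mm below the foam face, z along its axis; coins in it
- low_cup_b: the same, in the remaining socket
- bottle: clear drinks bottle, 54 mm across, 170 mm tall, standing between the console and the tray; origin under its centre; bystander, loose
- mug: steel mug 76 mm across, 95 mm tall, handle to one side; origin under its centre; bystander, loose
- roll: paper ticket roll standing on end, 56 mm across, 60 mm tall; origin under its centre; bystander, loose
- case: grey spectacle case 60 x 150 x 45 mm (x, y, z); origin under its centre; bystander, loose
- punch: hand stapler 120 mm long along its x, 35 mm wide, 50 mm tall; origin under its centre; bystander, loose
- radio: black hand-held radio lying flat, 60 x 180 mm (y long) and 35 mm thick; origin under its body; bystander, loose
Things that resemble listed ones, but are neither listed nor needed, are in the scene too. What is shaped like the part that bears cup_center but green or yellow is not meant.

How it is judged:
On the way, in this order (a step that is already met when the one before it is completed fails the run):
1. the torch is in the narrow bay, let go and at rest, the cup still stuck in its socket (x of torch_center in the frame of narrow_bay between -0.095 and 0.095 m and y of torch_center in the frame of narrow_bay between -0.052 and 0.052 m and z of torch_center in the frame of narrow_bay below 0.085 m and linear speed of torch below 0.02 m/s and angular speed of torch below 0.2 rad/s and contact force between the fingers and torch below 0.3 N and z of cup_center in the frame of console below 0.02 m), for 0.2 s.
2. the cup is pulled out, its foot clear of the socket (z of cup_center in the frame of console above 0.045 m), for 0.1 s.
At the end, for the whole second after the job is handed in: The torch lies or stands in the narrow bay (its centre within the bay and less than 85 mm above its floor); the cup stands upright, mouth up (within 0.12 rad), on the floor of the wide bay, its centre within 60 mm (x) and 45 mm (y) of the bay's centre; both at rest (x of torch_center in the frame of narrow_bay between -0.095 and 0.095 m and y of torch_center in the frame of narrow_bay between -0.052 and 0.052 m and z of torch_center in the frame of narrow_bay below 0.085 m and linear speed of each of torch, cup below 0.02 m/s and angular speed of each of torch, cup below 0.2 rad/s and x of cup_center in the frame of wide_bay between -0.06 and 0.06 m and y of cup_center in the frame of wide_bay between -0.045 and 0.045 m and z of cup_center in the frame of wide_bay between 0.03 and 0.045 m and angle between cup_center's own z axis and vertical below 0.12 rad); the robot touches nothing.
It fails at once if a bystander (bottle, mug, ticket roll, spectacle case, stapler or radio) pushed more than 30 mm (distance of any of bottle, mug, roll, case, punch, radio from where it was at the start of the episode above 0.03 m).
It also fails if it takes over 72 s, if anything falls off the work surface, if the arm or the gripper's body presses on something with over 40 N, if the wrist force passes 120 N, or if a joint passes its speed limit or range.

## Robot

A 6-joint arm with a two-finger parallel gripper is mounted at the origin on the work surface. World frame = base frame: x ahead of the robot, y to its left, z up, the work surface at z = 0. Lengths are in m, angles in rad, forces in N, time in s.
With the tool pointing down it reaches from about 0.35 to 0.85 m from the base axis. Payload 8.1 kg.
Tool frame: the origin (TCP) lies midway between the tips of the shut fingers; the grasp point (between the pads) lies 19 mm behind it (robot.grip_point_offset is the distance from the TCP to the grasp point, in m); z points along the fingers, y is the line along which they close (so a half turn about z gives the same grasp; the last joint's range is limited). The gripper opens to 93 mm and grips with 3 to 60 N. Pads are 15 mm wide; open, the fingers measure 128 mm over their backs; the gripper's body (75 mm by 188 mm) begins 65 mm behind the grasp point.
Start: joints at [1.243, 0.13, 1.488, -0, 1.523, -0.085], TCP at [0.144, 0.582, 0.219] pointing down, gripper open.
Joint ranges: [-2.96, 2.96], [-0.89, 2.26], [0.02, 2.5], [-1.34, 4.48], [0, 2.73], [-2.66, 2.66]. Speed limits (rad/s): [2.39, 2.39, 2.79, 3.14, 3.14, 3.14].

## Interface

Orientations are given as a rotation vector (axis times angle).
In Python, from plant import robot, read_camera, job gives the robot as it stands.
- The arm moves only by the shell command python3 -m inch 'ROWS' [FORCE]. ROWS is JSON, one flat list of numbers, 5 for each row, row after row: the shift along the world's x, y, z in mm, then the turn about the world's z in degrees, then the opening in per cent of the stroke, from 0 (shut) to 100 (fully open). In form: [dx, dy, dz, yaw, hand, dx, dy, dz, yaw, hand, ...]. A call has 1 to 10 rows; each row is the pose to reach, as a shift and turn from the pose commanded when the call began; what a row does not reach only later rows make up. A row lasts 1/12 s, in which the tool goes at most 41.7 mm and 7.16 degrees, less where a joint would pass 70% of its speed; a pose out of reach is approached as far as the arm can. A call with a gripper value outside its range is refused whole. The fingers move at their own pace and stop on an object; FORCE is the grip in N (left out, the last holds). Time passes only in rows, so rows that repeat a pose let the fingers close. It gives the time, the measured TCP pose, the force, the opening and the grip force at its end, in the units of the state.
- robot.read_state(): the state, without advancing time (a new reading comes with each control period).
- read_camera(name): name is "side" or "top" or "wrist"; returns a dict with "image" (384x512x3 uint8, blue, green, red), "K" (3x3 intrinsics, pixels), "extrinsics" (4x4, takes a point from world to camera coordinates); the wrist camera has in their place "mount" (4x4, takes a point from camera to tool coordinates, whose origin is the TCP and whose axes are the flange's). Camera axes: x right, y down, z forward; pixel columns grow to the right and rows downward; lengths in m; the calibration is good to about 2 mm. A picture is of the moment at which its call begins: read the wrist's pose just before it. There is no depth.
- job.close_job(): hands the job in; it is judged then, once.
The state is a dict: "t": time; "q": joint angles; "dq": joint speeds; "joint_torque": joint torques, N m; "tool_pos": TCP position; "orientation": TCP orientation; "force": force on the tool from outside, world axes, zero at the start; "wrist_torque": the same for the moment, N m; "opening": finger opening in m; "gripper_force": force on a finger pad.
Only numpy, scipy, OpenCV 4.12 (cv2) and the standard library are available. Lean on these libraries where they do the work, as an engineer would, in place of code of your own. Each camera call takes 0.05 s, during which the arm holds its last target. There are 200 camera calls.

## Working session

There is one attempt and no reset: what is moved stays moved. The work goes in short steps, Python scripts to look and compute and a shell command to move; the robot and the scene stay as the last step left them, time stands still between calls to the robot, and variables do not carry over. Pictures are saved under pics/ and viewed, at most 10 in all, crops included, and the job is handed in when it is done.

```bash
ls; mkdir -p pics
python3 - <<'E'
from plant import robot, read_camera
import cv2, numpy as np, pickle
s=robot.read_state(); print(s)
d={}
for n in("top","side","wrist"):
    c=read_camera(n); d[n]=c; cv2.imwrite(f"pics/{n}0.png",c["image"])
    print(n,c["K"],c.get("extrinsics",c.get("mount")))
pickle.dump(d,open("c0.pkl","wb"))
big=np.hstack([d["top"]["image"],d["side"]["image"]])
cv2.imwrite("pics/a.png",cv2.resize(d["top"]["image"],(800,600),interpolation=cv2.INTER_CUBIC))
cv2.imwrite("pics/b.png",cv2.resize(d["side"]["image"],(800,600),interpolation=cv2.INTER_CUBIC))
E
```

```text
pics
{'t': 0.0, 'q': array([ 1.24261603e+00,  1.31134393e-01,  1.48927179e+00,  1.51528260e-05,
        1.52300149e+00, -8.54257033e-02]), 'dq': array([ 0.0016763 , -0.00078018,  0.00087617,  0.00134442,  0.00047869,
        0.00061872]), 'joint_torque': array([-4.61290074e-04, -5.59850049e+01, -4.91753840e+01,  7.68256816e-02,
        3.57235456e-02, -1.71124329e-04]), 'tool_pos': array([0.14403088, 0.58187255, 0.21760755]), 'orientation': array([-3.80336512e-01, -3.11809337e+00,  2.78505478e-03]), 'force': array([-0.11050655, -0.94440198,  0.18365831]), 'wrist_torque': array([-0.01236392, -0.0005967 , -0.00697366]), 'gripper_force': 0.0, 'opening': 0.0927873235217695}
top [[375.22665041   0.         258.64046843]
 [  0.         375.22665041 192.57410502]
 [  0.           0.           1.        ]] [[ 1.64588029e-02 -9.99861505e-01  2.46557122e-03 -9.95570251e-02]
 [-9.96049603e-01 -1.66111590e-02 -8.72310593e-02  5.39564994e-01]
 [ 8.72599342e-02 -1.02011243e-03 -9.96185055e-01  1.25516452e+00]
 [ 0.00000000e+00  0.00000000e+00  0.00000000e+00  1.00000000e+00]]
side [[414.44194747   0.         263.03564696]
 [  0.         414.44194747 187.82597491]
 [  0.           0.           1.        ]] [[ 0.69911649 -0.71484937  0.01505054 -0.44348751]
 [-0.37722151 -0.38663759 -0.84155529  0.25529464]
 [ 0.60740437  0.5826678  -0.53996127  1.29682074]
 [ 0.          0.          0.          1.        ]]
wrist [[279.90032094   0.         256.80295337]
 [  0.         279.90032094 191.35206736]
 [  0.           0.           1.        ]] [[ 6.39807142e-04 -9.65650635e-01 -2.59843111e-01  7.20410345e-02]
 [ 9.99999631e-01  4.68888744e-04  7.19758138e-04  3.60435050e-04]
 [-5.73197393e-04 -2.59843475e-01  9.65650579e-01 -1.66770699e-01]
 [ 0.00000000e+00  0.00000000e+00  0.00000000e+00  1.00000000e+00]]
```

View pics/a.png

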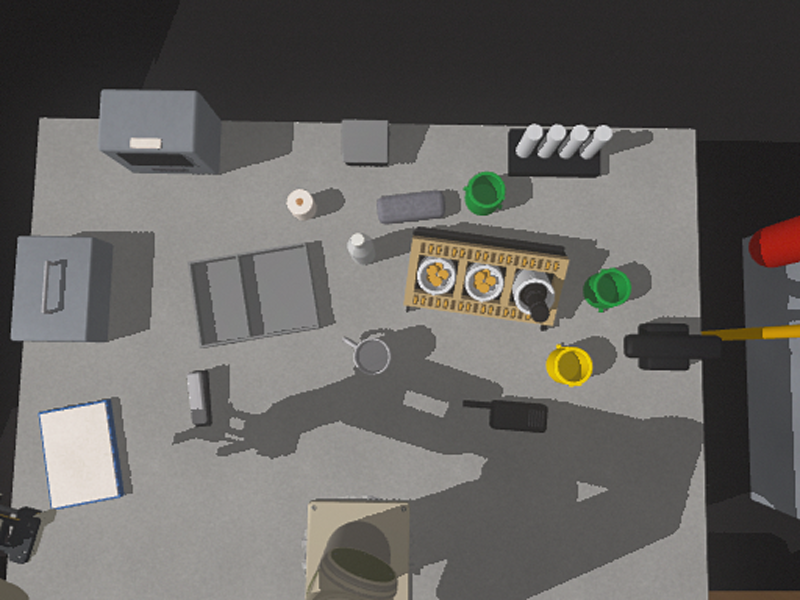

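View pics/b.png

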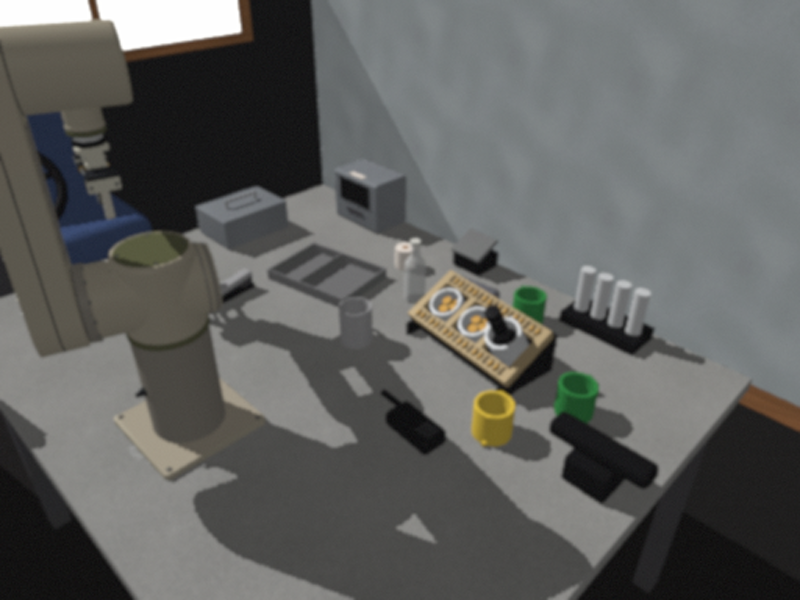

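Run:
```python
import cv2, numpy as np, pickle
d=pickle.load(open("c0.pkl","rb")); T=d["top"]["image"]; S=d["side"]["image"]
def crop(I,x0,y0,w,h,f):
    c=cv2.resize(I[y0:y0+h,x0:x0+w],None,fx=f,fy=f,interpolation=cv2.INTER_CUBIC)
    for i in range(0,w,10):
        cv2.line(c,(i*f,0),(i*f,6 if i%50 else 14),(0,0,255),1)
    for i in range(0,h,10): cv2.line(c,(0,i*f),(6 if i%50 else 14,i*f),(0,0,255),1)
    return c
a=crop(T,250,140,130,75,6); b=crop(T,110,145,100,85,4); c=crop(S,255,165,100,85,4)
o=np.zeros((600,800,3),np.uint8)
cv2.imwrite("pics/c.png",a); o=np.zeros((345,800,3),np.uint8); o[:340,:400]=b; o[:340,400:]=c
cv2.imwrite("pics/d.png",o)
```

```text
(no output)
```

View pics/c.png

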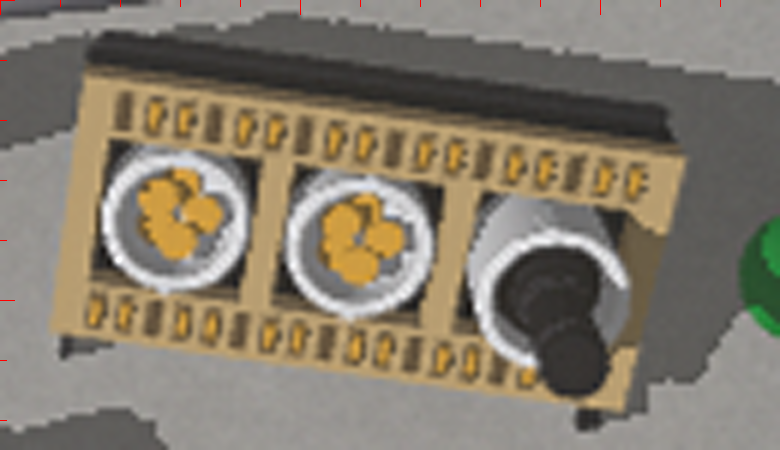

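View pics/d.png

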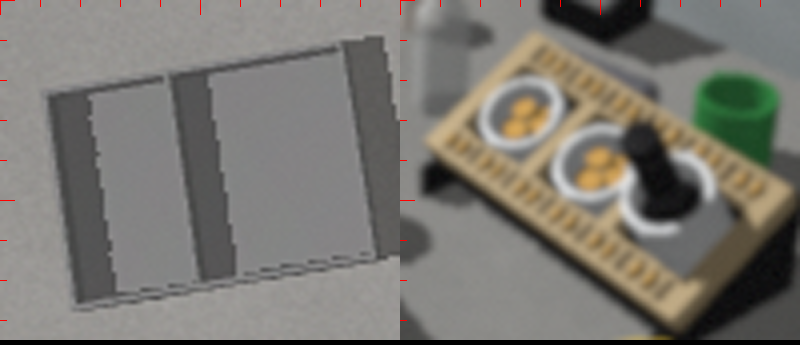

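```bash
cat > h.py <<'E'
import numpy as np, pickle
from scipy.optimize import least_squares
from scipy.spatial.transform import Rotation as R
def proj(c,P):
    p=(c["extrinsics"][:3,:3]@np.atleast_2d(P).T).T+c["extrinsics"][:3,3]
    q=(c["K"]@p.T).T; return q[:,:2]/q[:,2:]
def cons(v):  # x,y,yaw -> R,t
    return (R.from_euler("z",v[2])*R.from_euler("y",-0.5)).as_matrix(), np.array([v[0],v[1],.09])
def rpix(cam,s,P):
    T=R.from_rotvec(s["orientation"]).as_matrix(); p=(np.atleast_2d(P)-s["tool_pos"])@T
    m=cam["mount"]; p=(p-m[:3,3])@m[:3,:3]; q=(cam["K"]@p.T).T; return q[:,:2]/q[:,2:]
E
python3 - <<'E'
from h import *
d=pickle.load(open("c0.pkl","rb")); T=d["top"]; S=d["side"]
L=np.array([[75,160,0],[75,-160,0],[-75,160,0],[-75,-160,0]])/1e3
pt=np.array([[264.2,152],[364.2,166.2],[258.7,195],[354.2,208.3]])
# side crop: far-left (530,37), far-right(795,190) near-left(428,140) near-right(685,330); origin 255,165 x-400
ps=np.array([[130,37],[395,190],[28,140],[285,330]])/4+[255,165]
f=lambda v:(np.vstack([proj(T,L@cons(v)[0].T+cons(v)[1])-pt,proj(S,L@cons(v)[0].T+cons(v)[1])-ps])).ravel()
r=least_squares(f,[.6,-.3,0]); print("console",r.x); print(r.fun.reshape(-1,2).round(1))
v=r.x; A,t=cons(v)
Lt=np.array([[95,130,30],[-95,130,30],[-95,-130,30],[95,-130,30]])/1e3
qt=np.array([[121.75,168.75],[129.25,222],[204.5,210],[195.5,155.5]])
g=lambda u:(proj(T,Lt@R.from_euler("z",u[2]).as_matrix().T+[u[0],u[1],0])-qt).ravel()
w=least_squares(g,[.6,.2,0]); print("tray",w.x,w.fun.round(1))
Rt=R.from_euler("z",w.x[2]).as_matrix(); 
print("wide",Rt@[0,-52.5e-3,0]+[*w.x[:2],0],"narrow",Rt@[0,75e-3,0]+[*w.x[:2],0])
for n,p in dict(cupfoot=[0,-.1,-.034],rim=[0,-.1,.041],headbot=[0,-.1,-.028],tail=[0,-.1,.122],hmid=[0,-.1,.085]).items():
    P=A@p+t; print(n,P.round(4),proj(T,P).round(1),proj(S,P).round(1))
pickle.dump((v,w.x),open("fit.pkl","wb"))
E
```

```text
console [ 0.57561505 -0.25949223 -0.1132233 ]
[[ 0.6  0.7]
 [ 1.2 -0.5]
 [ 0.6  0.6]
 [ 0.8 -0.2]
 [ 1.  -1.7]
 [ 0.3 -0.6]
 [-0.8  0.4]
 [-2.2 -2.5]]
tray [0.54780475 0.23470314 0.1870177 ] [-0.8 -0.8 -0.5  1.1  0.6 -0.   0.8 -0.3]
wide [0.55756604 0.18311858 0.        ] narrow [0.53386004 0.30839538 0.        ]
cupfoot [ 0.5805 -0.3607  0.0602] [[340.2 181.2]] [[328.2 224.7]]
rim [ 0.5448 -0.3566  0.126 ] [[343.5 190. ]] [[322.6 212.9]]
headbot [ 0.5777 -0.3604  0.0654] [[340.4 181.8]] [[327.7 223.8]]
tail [ 0.5062 -0.3522  0.1971] [[347.6 200.7]] [[316.  198.9]]
hmid [ 0.5238 -0.3542  0.1646] [[345.6 195.7]] [[319.1 205.5]]
```

```bash
python3 -m inch '[250,-300,100,7.4,100,250,-300,100,7.4,100,250,-300,100,7.4,100,250,-300,100,7.4,100,250,-300,100,7.4,100,250,-300,100,7.4,100,250,-300,100,7.4,100,250,-300,100,7.4,100,250,-300,100,7.4,100,250,-300,100,7.4,100]' 30; python3 -m inch '[125,-390,0,0,100,125,-390,0,0,100,125,-390,0,0,100,125,-390,0,0,100,125,-390,0,0,100,125,-390,0,0,100,125,-390,0,0,100,125,-390,0,0,100,125,-390,0,0,100,125,-390,0,0,100]'; python3 -m inch '[0,-242,0,0,100,0,-242,0,0,100,0,-242,0,0,100,0,-242,0,0,100,0,-242,0,0,100,0,-242,0,0,100,0,-242,0,0,100,0,-242,0,0,100,0,-242,0,0,100]'
python3 - <<'E'
from h import *
from plant import robot, read_camera
import cv2
s=robot.read_state(); c=read_camera("wrist"); I=c["image"]
cv2.imwrite("pics/w1.png",I); pickle.dump((s,c),open("w1.pkl","wb"))
v,_=pickle.load(open("fit.pkl","rb")); A,t=cons(v)
for p in([0,-.1,.122],[0,-.1,.041],[.075,-.16,0],[-.075,-.16,0]): print(rpix(c,s,A@p+t))
E
```

```text
t: 0.98
tool_pos: [0.3959, 0.2797, 0.3196]
orientation: [0.181, 3.135, -0.0]
force: [0.9, 0.2, 0.1]
opening: 0.0933
gripper_force: 0.0
t: 1.82
tool_pos: [0.5193, -0.1105, 0.3183]
orientation: [-0.18, -3.136, 0.0]
force: [0.6, 0.9, 1.1]
opening: 0.0931
gripper_force: 0.0
t: 2.57
tool_pos: [0.5191, -0.3493, 0.3181]
orientation: [-0.179, -3.136, -0.002]
force: [-1.0, 0.5, -0.4]
opening: 0.0929
gripper_force: 0.0
[[251.95635121 174.91194482]]
[[252.90844521 192.74673191]]
[[210.53895886 251.31254886]]
[[214.25093567 151.3839793 ]]
```

View pics/w1.png

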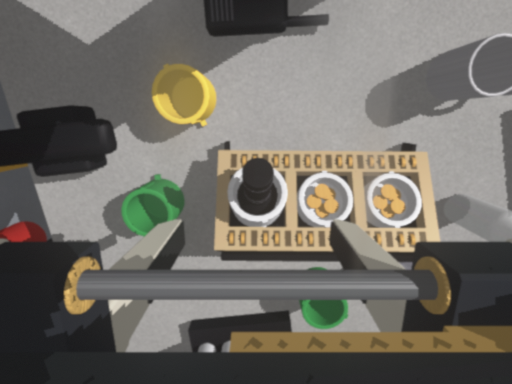

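```bash
python3 -m inch '[2,1,-40,0,100,2,1,-80,0,100,2,1,-120,0,100,2,1,-150,0,100,2,1,-168,0,100,2,1,-168,0,100,2,1,-168,0,0,2,1,-168,0,0,2,1,-168,0,0,2,1,-168,0,0]' 40;  python3 -m inch '[0,0,0,0,0,0,0,0,0,0,0,0,0,0,0,0,0,0,0,0,0,0,0,0,0,0,0,0,0,0]'
```

```text
t: 3.45
tool_pos: [0.5225, -0.3493, 0.1533]
orientation: [0.178, 3.133, -0.004]
force: [-0.4, -0.7, -0.2]
opening: 0.0709
gripper_force: 0.0
t: 3.95
tool_pos: [0.5211, -0.3486, 0.1505]
orientation: [-0.179, -3.136, -0.0]
force: [-0.5, 0.5, 0.1]
opening: 0.0333
gripper_force: 40.0
```

```bash
python3 -m inch '[-10,1,18,0,0,-20,2,36,0,0,-29,3,53,0,0,-38,4,70,0,0,-43,5,80,0,0,-43,5,110,0,0,-43,5,140,0,0,-43,5,170,0,0,-43,5,180,0,0,-43,5,180,0,0]'
python3 - <<'E'
from h import *
from plant import robot, read_camera
import cv2
s=robot.read_state(); c=read_camera("wrist"); d=read_camera("side"); I=c["image"]
pickle.dump((s,c,d),open("w2.pkl","wb"))
print(s["opening"],s["gripper_force"],s["tool_pos"])
a=cv2.resize(I[100:384,60:460],(800,568)); b=cv2.resize(d["image"][60:260,200:400],(400,400))
cv2.imwrite("pics/w2.png",np.vstack([np.hstack([cv2.resize(I,(400,300)),b[:300]])]))
E
```

```text
t: 4.78
tool_pos: [0.4793, -0.3445, 0.3339]
orientation: [0.178, 3.132, -0.005]
force: [0.9, -0.4, -0.4]
opening: 0.0333
gripper_force: 40.0
0.03329551331336226 39.98279571533203 [ 0.47933047 -0.3444862   0.3338747 ]
```

View pics/w2.png

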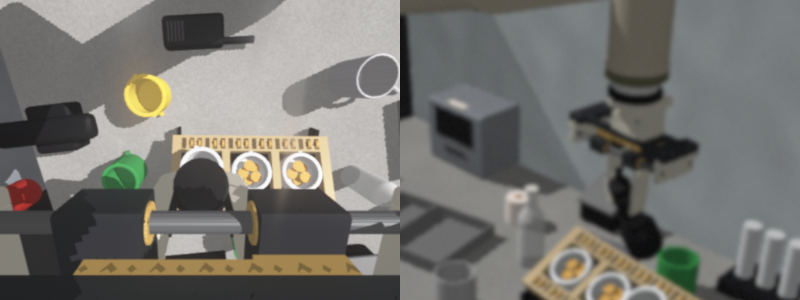

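```bash
python3 -m inch '[2,40,0,2,0,4,80,0,4,0,6,120,0,6,0,8,160,0,8,0,10,200,0,10,0,12,240,0,12,0,14,280,0,14,0,16,320,0,16,0,18,360,0,17.2,0,20,400,0,17.2,0]'; python3 -m inch '[2,40,0,0,0,4,80,0,0,0,6,120,0,0,0,8,160,0,0,0,8,200,0,0,0,8,230,0,0,0,8,248,0,0,0,8,248,0,0,0,8,248,0,0,0]'
python3 - <<'E'
from h import *
from plant import robot, read_camera
import cv2
s=robot.read_state(); c=read_camera("wrist"); d=read_camera("top")
pickle.dump((s,c,d),open("w3.pkl","wb"))
print(s["opening"],s["gripper_force"],s["tool_pos"],s["orientation"])
cv2.imwrite("pics/w3.png",np.hstack([c["image"][:300,100:],cv2.resize(d["image"][120:270,80:274],(388,300),interpolation=cv2.INTER_CUBIC)]))
_,w=pickle.load(open("fit.pkl","rb")); Rt=R.from_euler("z",w[2]).as_matrix()
for p in([.095,.13,.03],[-.095,.13,.03],[-.095,-.13,.03],[.095,-.13,.03],[-.095,.0225,.03]):print(rpix(c,s,Rt@p+[*w[:2],0])-[100,0])
E
```

```text
t: 5.72
tool_pos: [0.4969, 0.0584, 0.3273]
orientation: [0.294, -3.123, -0.001]
force: [0.8, 0.5, -2.0]
opening: 0.0336
gripper_force: 40.0
t: 6.47
tool_pos: [0.505, 0.3048, 0.327]
orientation: [0.295, -3.123, 0.003]
force: [1.1, 0.4, -3.0]
opening: 0.0332
gripper_force: 40.0
0.03323442073775918 39.98230218887329 [0.50502706 0.30481722 0.32701145] [ 0.29547703 -3.1227132   0.00336973]
[[186.41407757 230.82233933]]
[[189.87590154 120.81088459]]
[[ 28.22166668 120.42365622]]
[[ 40.47240058 230.4306119 ]]
[[123.02145783 120.65074071]]
```

View pics/w3.png

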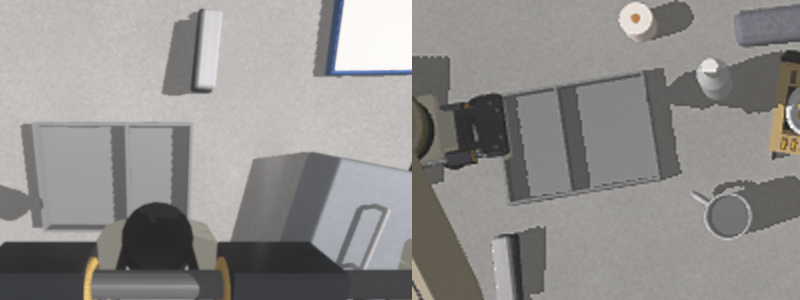

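```bash
python3 -m inch '[0,0,-40,0,0,0,0,-80,0,0,0,0,-120,0,0,0,0,-160,0,0,0,0,-190,0,0,0,0,-205,0,0,0,0,-212,0,0,0,0,-216,0,0,0,0,-216,0,0]'; python3 -m inch '[0,0,-3,0,0,0,0,-6,0,0,0,0,-6,0,0]'
```

```text
t: 7.32
tool_pos: [0.5065, 0.3036, 0.1147]
orientation: [-0.291, 3.128, -0.0]
force: [-0.5, 0.4, -1.0]
opening: 0.0333
gripper_force: 40.0
t: 7.57
tool_pos: [0.5068, 0.3046, 0.1094]
orientation: [-0.292, 3.126, 0.001]
force: [-0.4, 0.4, -2.3]
opening: 0.0335
gripper_force: 40.0
```

```bash
python3 -m inch '[0,0,-3,0,0,0,0,-5,0,0,7,1,-5,0,0,14,3,-5,0,0,21,4,-5,0,0,28,5,-5,0,0,35,7,-5,0,0,42,8,-5,0,0,49,9,-5,0,0,56,10,-5,0,0]' 6; python3 -m inch '[0,0,0,0,0,0,0,0,0,0]'
python3 - <<'E'
from h import *
from plant import robot, read_camera
import cv2
s=robot.read_state(); c=read_camera("wrist"); d=read_camera("side")
print(s["opening"],s["gripper_force"],s["tool_pos"],s["orientation"])
cv2.imwrite("pics/w4.png",np.hstack([c["image"][84:384,100:],cv2.resize(d["image"][80:230,130:324],(388,300),interpolation=cv2.INTER_CUBIC)]))
E
```

```text
t: 8.4
tool_pos: [0.5624, 0.3143, 0.1027]
orientation: [0.292, -3.126, 0.001]
force: [-0.8, 0.2, -0.0]
opening: 0.0339
gripper_force: 6.0
t: 8.57
tool_pos: [0.5622, 0.3142, 0.1028]
orientation: [0.292, -3.127, 0.001]
force: [1.0, -0.7, -2.4]
opening: 0.0339
gripper_force: 6.0
0.03391988039270065 5.999957397580147 [0.56223587 0.31417522 0.10282354] [ 2.92111752e-01 -3.12695113e+00  7.10588992e-04]
```

View pics/w4.png

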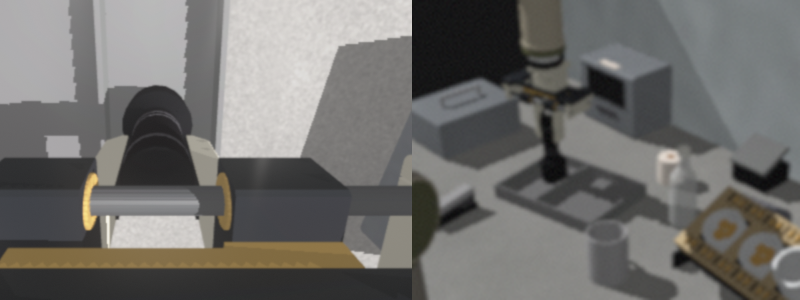

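```bash
python3 -m inch '[0,0,-3,0,0,0,0,-6,0,0,0,0,-6,0,0,0,0,-6,0,0]'; python3 -m inch '[0,0,0,0,45,0,0,0,0,50,0,0,0,0,50,0,0,0,0,50,0,0,0,0,50,0,0,0,0,70,0,0,0,0,90,0,0,0,0,90]'; python3 -m inch '[0,0,40,0,90,0,0,80,0,90,0,0,120,0,90,0,0,160,0,90,0,0,200,0,90,0,0,230,0,90,0,0,230,0,90]'
python3 - <<'E'
from h import *
from plant import robot, read_camera
import cv2
s=robot.read_state(); c=read_camera("wrist"); d=read_camera("side")
print(s["tool_pos"],s["orientation"])
_,w=pickle.load(open("fit.pkl","rb")); Rt=R.from_euler("z",w[2]).as_matrix()
for z in(.005,.155): P=Rt@[.03,.075,z]+[*w[:2],0]; print(rpix(c,s,P)/[1.28,1.28], (proj(d,P)-[130,80])*2+[400,0])
cv2.imwrite("pics/w5.png",np.hstack([cv2.resize(c["image"],(400,300)),cv2.resize(d["image"][80:230,130:330],(400,300),interpolation=cv2.INTER_CUBIC)]))
E
```

```text
t: 9.0
tool_pos: [0.5634, 0.3148, 0.0992]
orientation: [-0.292, 3.125, 0.001]
force: [1.6, -0.6, 6.1]
opening: 0.0336
gripper_force: 6.0
t: 9.67
tool_pos: [0.5622, 0.3144, 0.0975]
orientation: [0.293, -3.128, 0.0]
force: [-0.4, 0.4, -0.4]
opening: 0.062
gripper_force: 0.0
t: 10.25
tool_pos: [0.5645, 0.3155, 0.3374]
orientation: [-0.291, 3.116, 0.007]
force: [0.9, -0.3, 1.6]
opening: 0.0838
gripper_force: 0.0
[0.56449963 0.31546806 0.33736193] [-0.29146522  3.11563734  0.00675676]
[[199.33725187 120.6510662 ]] [[541.22283373 177.92199068]]
[[199.13207839 134.0881518 ]] [[536.48199375 115.96937334]]
```

View pics/w5.png

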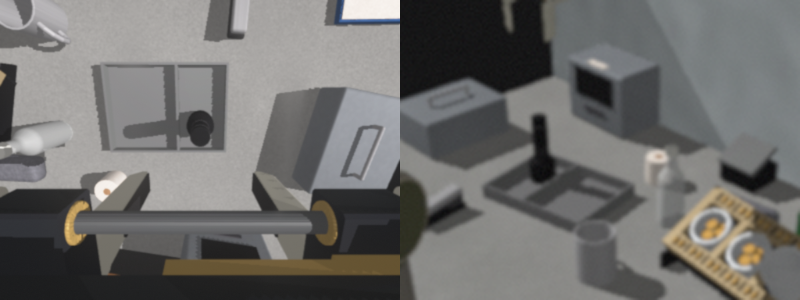

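```bash
python3 -m inch '[2,-40,0,-2,90,4,-80,0,-4,90,6,-120,0,-6,90,8,-160,0,-8,90,10,-200,0,-10,90,12,-240,0,-12,90,14,-280,0,-14,90,16,-320,0,-16,90,18,-360,0,-17.2,90,20,-400,0,-17.2,90]'; python3 -m inch '[2,-40,-20,0,90,4,-80,-40,0,90,6,-120,-60,0,90,8,-160,-95,0,90,8,-165,-95,0,90,8,-165,-95,0,90,8,-165,-95,0,90]'
cat > cap.py <<'E'
import sys,pickle
from plant import robot, read_camera
s=robot.read_state(); c=read_camera("wrist"); pickle.dump((s,c),open(sys.argv[1],"wb"))
E
python3 cap.py v1.pkl; python3 -m inch '[-10,-40,0,0,90,-20,-80,0,0,90,-30,-100,0,0,90,-30,-100,0,0,90,-30,-100,0,0,90,-30,-100,0,0,90]'; python3 cap.py v2.pkl; python3 -m inch '[10,-40,0,0,90,20,-80,0,0,90,30,-100,0,0,90,30,-100,0,0,90,30,-100,0,0,90,30,-100,0,0,90]'; python3 cap.py v3.pkl
python3 - <<'E'
from h import *
from plant import read_camera
import cv2
v,_=pickle.load(open("fit.pkl","rb")); A,t=cons(v); t=t+[0,.0055,0]
th=np.linspace(0,2*np.pi,13)[:-1]
out=[]
for n in("v1","v2","v3"):
    s,c=pickle.load(open(n+".pkl","rb")); u=rpix(c,s,A@[0,-.1,.02]+t)[0]; print(n,s["tool_pos"],u)
    P=np.array([A@[.04*np.cos(a),-.1+.04*np.sin(a),.041]+t for a in th]); q=rpix(c,s,P)
    x0,y0=(u-[60,50]).round().astype(int); x0=max(0,min(x0,512-120)); y0=max(0,y0)
    k=cv2.resize(c["image"][y0:y0+100,x0:x0+120],(480,400)[:2] if 0 else (400,333),interpolation=cv2.INTER_CUBIC)
    for p in q: cv2.circle(k,tuple(int(i) for i in (p-[x0,y0])*3.333),1,(0,0,255),-1)
    out.append(k[:300]); print(x0,y0)
d=read_camera("side")["image"][175:250,270:370]; out.append(cv2.resize(d,(400,300),interpolation=cv2.INTER_CUBIC))
cv2.imwrite("pics/f.png",np.vstack([np.hstack(out[:2]),np.hstack(out[2:])]))
E
```

```text
t: 11.18
tool_pos: [0.5811, -0.0874, 0.3251]
orientation: [-0.181, -3.133, -0.001]
force: [0.7, 0.2, 0.2]
opening: 0.0837
gripper_force: 0.0
t: 11.77
tool_pos: [0.5883, -0.2508, 0.2287]
orientation: [-0.182, -3.131, -0.005]
force: [-0.4, 0.5, 0.1]
opening: 0.0839
gripper_force: 0.0
t: 12.32
tool_pos: [0.5611, -0.349, 0.2335]
orientation: [0.176, 3.135, 0.0]
force: [0.3, -0.3, 0.3]
opening: 0.0836
gripper_force: 0.0
t: 12.87
tool_pos: [0.5911, -0.4487, 0.2327]
orientation: [-0.176, -3.137, -0.001]
force: [-0.2, 0.7, -0.1]
opening: 0.0835
gripper_force: 0.0
v1 [ 0.5882832  -0.25075543  0.2287289 ] [155.2976342  166.91310103]
95 117
v2 [ 0.56113856 -0.3490076   0.23349403] [252.54733017 179.72887362]
193 130
v3 [ 0.59106626 -0.4487213   0.23268987] [345.23802197 141.37030722]
285 91
```

View pics/f.png

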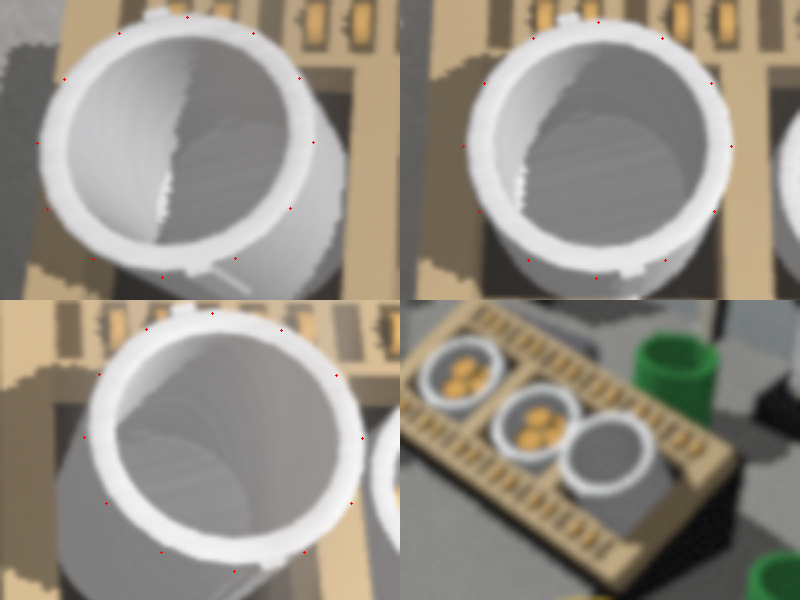

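```bash
cat > plan.py <<'E'
from h import *
v,_=pickle.load(open("fit.pkl","rb")); A,t=cons(v); t=t+[-.0015,.0065,0]
def tcp(th,z=.029,r=.036):
    a=np.radians(th); P=t+A@[r*np.cos(a),-.1+r*np.sin(a),z]-[0,0,.019]
    n=A@[np.cos(a),np.sin(a),0]; return P*1e3, np.degrees(np.arctan2(n[1],n[0]))+90  # yaw of tool y vs world -y
E
python3 - <<'E'
from plan import *
from plant import robot
s=robot.read_state(); m=R.from_rotvec(s["orientation"]).as_matrix()
print("now",s["tool_pos"]*1e3,"yaw",np.degrees(np.arctan2(m[1,1],m[0,1]))-90)
P0,y0=tcp(-105.5)
for th in np.linspace(-105.5,-74.5,9):
    P,y=tcp(th); print(th,P.round(1),round(y,1),(P-P0).round(1),round(y-y0,1))
print(A[:,2])
E
```

```text
now [ 590.89984561 -448.80804049  233.50545087] yaw -6.402792987807018
-105.5 [ 536.7 -384.3   91.8] -20.2 [0. 0. 0.] 0.0
-101.625 [ 538.7 -385.1   93. ] -16.7 [ 2.  -0.8  1.1] 3.4
-97.75 [ 540.7 -385.7   94.1] -13.3 [ 4.  -1.4  2.3] 6.9
-93.875 [ 542.8 -386.2   95.3] -9.9 [ 6.1 -1.9  3.4] 10.3
-90.0 [ 544.9 -386.6   96.4] -6.5 [ 8.2 -2.3  4.6] 13.7
-86.125 [ 547.1 -386.7   97.6] -3.1 [10.4 -2.4  5.8] 17.1
-82.25 [ 549.2 -386.7   98.8] 0.3 [12.5 -2.4  6.9] 20.5
-78.375 [ 551.3 -386.5   99.9] 3.7 [14.6 -2.2  8.1] 23.9
-74.5 [ 553.5 -386.2  101.1] 7.2 [16.8 -1.9  9.2] 27.4
[-0.47635582  0.05416624  0.87758256]
```

```bash
python3 -m inch '[-25,30,-20,-7,45,-50,60,-40,-13.8,45,-54,64.5,-60,-13.8,43,-54,64.5,-60,-13.8,43,-54,64.5,-80,-13.8,43,-54,64.5,-100,-13.8,43,-54,64.5,-120,-13.8,43,-54,64.5,-135,-13.8,43,-54,64.5,-142,-13.8,43,-54,64.5,-142,-13.8,43]'
python3 - <<'E'
from plan import *
from plant import robot
s=robot.read_state(); m=R.from_rotvec(s["orientation"]).as_matrix()
print("err",s["tool_pos"]*1e3-tcp(-105.5)[0],"yaw",np.degrees(np.arctan2(m[1,1],m[0,1]))-90, s["wrist_torque"])
E
```

```text
t: 13.8
tool_pos: [0.5363, -0.3857, 0.0902]
orientation: [-0.552, -3.092, -0.001]
force: [-0.9, 0.6, -0.7]
opening: 0.0399
gripper_force: 0.0
err [-0.34862807 -1.39949531 -1.64725589] yaw -20.246080317150827 [0.02287241 0.01792015 0.01997586]
```

Close on the wall at moderate force.

```bash
python3 -m inch '[0,1,1,0,20,0,1,1,0,0,0,1,1,0,0,0,1,1,0,0,0,1,1,0,0,0,1,1,0,0]' 45;python3 - <<'E'
from plan import *
from plant import robot
s=robot.read_state(); print(s["wrist_torque"],s["force"],s["tool_pos"],s["opening"])
E
```

```text
t: 14.3
tool_pos: [0.5382, -0.3851, 0.0937]
orientation: [0.553, 3.088, -0.0]
force: [2.5, 2.4, 5.4]
opening: 0.0105
gripper_force: 43.0
[ 0.73994145 -0.85077547 -0.06868497] [2.48156496 2.41907849 5.38978451] [ 0.53821553 -0.38512817  0.09370587] 0.010520173458179394
```

```bash
python3 -m inch '[2,-0.8,1.1,3.4,0,4,-1.4,2.3,6.9,0,6.1,-1.9,3.4,10.3,0,8.2,-2.3,4.6,13.7,0,8.2,-2.3,4.6,13.7,0]' 58;python3 -m inch '[2.2,-0.1,1.2,3.4,0,4.3,-0.1,2.3,6.8,0,6.4,0.1,3.5,10.2,0,8.6,0.4,4.6,13.7,0,8.6,0.4,4.6,13.7,0]'
python3 - <<'E'
from plan import *
from plant import robot
s=robot.read_state(); m=R.from_rotvec(s["orientation"]).as_matrix()
print("err",s["tool_pos"]*1e3-tcp(-74.5)[0],"yaw",np.degrees(np.arctan2(m[1,1],m[0,1]))-90, s["wrist_torque"])
E
```

```text
t: 14.72
tool_pos: [0.5446, -0.3879, 0.0967]
orientation: [0.177, 3.136, -0.001]
force: [-0.5, -1.0, 0.2]
opening: 0.0095
gripper_force: 58.2
t: 15.13
tool_pos: [0.5527, -0.3891, 0.1016]
orientation: [0.196, -3.135, 0.006]
force: [-2.3, -5.9, 0.9]
opening: 0.009
gripper_force: 57.2
err [-0.76978732 -2.91065489  0.53399577] yaw 7.136589643524545 [-1.50354485  0.47563742 -0.26128148]
```

```bash
python3 -m inch '[-1,2,2,0,0,-2,2,4,0,0,-4,2,7,0,0,-4,2,7,0,0,-4,2,7,0,0]'; python3 cap.py v4.pkl
python3 - <<'E'
from plan import *
import cv2
s,c=pickle.load(open("v4.pkl","rb")); print(s["force"],s["wrist_torque"],s["tool_pos"])
E
```

```text
t: 15.55
tool_pos: [0.5487, -0.3879, 0.1084]
orientation: [-0.188, 3.135, -0.008]
force: [1.1, -8.6, -4.2]
opening: 0.0098
gripper_force: 57.5
[ 1.07677335 -8.56049511 -4.24943925] [-2.36097592  0.01908799 -0.32722028] [ 0.54867738 -0.38792647  0.10841378]
```

```bash
python3 -m inch '[-2,-2,4,0,0,-4,-2,8,0,0,-6,-2,11,0,0,-6,-2,11,0,0]';  python3 -m inch '[-2,0,4,0,0,-4,0,8,0,0,-6,0,11,0,0,-6,0,11,0,0]'; python3 cap.py v5.pkl
```

```text
t: 15.93
tool_pos: [0.5428, -0.3884, 0.1198]
orientation: [-0.191, 3.135, -0.004]
force: [-1.1, -6.8, -2.2]
opening: 0.009
gripper_force: 58.4
t: 16.27
tool_pos: [0.537, -0.3867, 0.1306]
orientation: [-0.193, 3.135, 0.0]
force: [0.4, -0.8, -2.2]
opening: 0.0092
gripper_force: 59.4
```

```bash
python3 -m inch '[-4,0,8,0,0,-8,1,15,0,0,-12,1,22,0,0,-16,2,30,0,0,-20,2,45,0,0,-20,2,75,0,0,-20,2,110,0,0,-20,2,140,0,0,-20,2,140,0,0,-20,2,140,0,0]'; python3 cap.py v6.pkl
python3 - <<'E'
from h import *
import cv2
v5=pickle.load(open("v5.pkl","rb"))[1]["image"]; s,c=pickle.load(open("v6.pkl","rb")); v6=c["image"]
print(s["force"],s["wrist_torque"])
# bright rim ring ellipse in wrist view, before/after: stays put if held
for I in (v5,v6):
    g=cv2.cvtColor(I,cv2.COLOR_BGR2GRAY); m=((g>205)*255).astype(np.uint8); m[260:]=0
    cs,_=cv2.findContours(m,cv2.RETR_EXTERNAL,cv2.CHAIN_APPROX_NONE)
    for k in sorted(cs,key=len)[-3:]:
        if len(k)>20: print(len(k),cv2.boundingRect(k),cv2.fitEllipse(k))
E
```

```text
t: 17.15
tool_pos: [0.518, -0.3861, 0.2746]
orientation: [-0.194, 3.131, -0.008]
force: [-1.0, -0.2, -2.7]
opening: 0.0092
gripper_force: 59.4
[-0.99232013 -0.17144927 -2.71871829] [-0.01569879  0.09329514 -0.0104692 ]
55 (0, 241, 14, 19) ((5.357187747955322, 251.20413208007812), (12.580459594726562, 21.391786575317383), 167.77590942382812)
304 (156, 8, 101, 76) ((203.22657775878906, 25.399415969848633), (98.7157211303711, 104.45390319824219), 144.1666717529297)
834 (256, 174, 247, 86) ((369.0086669921875, 218.29014587402344), (61.52023696899414, 220.2192840576172), 102.91844940185547)
48 (230, 203, 14, 18) ((236.74827575683594, 211.9874725341797), (9.797799110412598, 17.78325080871582), 23.283227920532227)
234 (192, 59, 64, 58) ((224.70481872558594, 77.6144790649414), (57.674842834472656, 64.85651397705078), 166.9716339111328)
839 (254, 170, 208, 90) ((362.4662170410156, 215.35379028320312), (74.21649932861328, 201.7863311767578), 98.42654418945312)
```

```bash
python3 -m inch '[0,30,10,0,0,0,68,10,0,0,0,106,10,0,0,1,144,10,0,0,2,182,10,0,0,3,220,10,0,0,4,258,10,0,0,5,296,10,0,0,6,334,10,0,0,7,372,10,0,0]'; python3 -m inch '[0,38,0,0,0,1,76,0,0,0,1,114,-20,0,0,1,145,-50,0,0,1,160,-90,0,0,1,161,-130,0,0,1,161,-165,0,0,1,161,-190,0,0,1,161,-195,0,0,1,161,-195,0,0]'; python3 cap.py v7.pkl
python3 - <<'E'
from h import *
import cv2
v5=pickle.load(open("v6.pkl","rb"))[1]["image"]; s,c=pickle.load(open("v7.pkl","rb")); v6=c["image"]
print(s["force"],s["wrist_torque"],s["tool_pos"])
_,w=pickle.load(open("fit.pkl","rb")); Rt=R.from_euler("z",w[2]).as_matrix()
print(((s["tool_pos"]-[*w[:2],0])@Rt*1e3))
E
```

```text
t: 18.03
tool_pos: [0.5226, -0.0111, 0.2779]
orientation: [0.194, -3.132, -0.001]
force: [-0.3, -0.4, -2.3]
opening: 0.009
gripper_force: 59.4
t: 18.87
tool_pos: [0.5218, 0.1474, 0.0813]
orientation: [0.194, -3.128, 0.001]
force: [-0.3, -0.3, -1.3]
opening: 0.0091
gripper_force: 59.5
[-0.28145034 -0.2631421  -1.2745916 ] [-0.01756829  0.06241735  0.04864194] [0.52177291 0.14739475 0.0812832 ]
[-41.81112594 -80.94592447  81.28319593]
```

```bash
python3 -m inch '[2,0,-5,0,0,4,0,-10,0,0,4,0,-12,0,0,4,0,-12,0,0]'; python3 -m inch '[0,0,-2,0,0,0,0,-4,0,0,0,0,-4,0,0]' 25
```

```text
t: 19.25
tool_pos: [0.5296, 0.148, 0.0733]
orientation: [-0.194, 3.135, 0.0]
force: [-0.1, -0.5, -2.5]
opening: 0.0091
gripper_force: 59.4
t: 19.5
tool_pos: [0.5289, 0.148, 0.0686]
orientation: [0.194, -3.135, 0.0]
force: [-0.4, -0.5, -0.9]
opening: 0.0094
gripper_force: 25.8
```

```bash
python3 -m inch '[0,0,-2,0,0,0,0,-4,0,0,0,0,-5,0,0,0,0,-5,0,0]' 20; python3 -m inch '[4,0,-1,0,0,8,0,-2,0,0,8,0,-2,0,0]' 14
```

```text
t: 19.83
tool_pos: [0.5287, 0.148, 0.0634]
orientation: [0.194, -3.135, 0.0]
force: [0.3, -0.5, -1.9]
opening: 0.0098
gripper_force: 20.9
t: 20.08
tool_pos: [0.5379, 0.148, 0.0618]
orientation: [-0.194, 3.135, 0.0]
force: [0.1, 0.8, -0.9]
opening: 0.0099
gripper_force: 14.6
```

```bash
python3 -m inch '[4,0,-3,0,0,8,0,-3,0,0,8,0,-4,0,0,8,0,-4,0,0]' 10; python3 -m inch '[4,0,-1,0,0,8,0,-3,0,0,8,0,-4,0,0,8,0,-4,0,0]';python3 cap.py v8.pkl
python3 - <<'E'
from h import *
import cv2
for n in("v6","v7","v8"):
    s,c=pickle.load(open(n+".pkl","rb")); I=c["image"]; print(n,s["wrist_torque"].round(3),s["force"].round(1))
    g=cv2.cvtColor(I,cv2.COLOR_BGR2GRAY); m=((g>205)*255).astype(np.uint8); m[270:]=0
    cs,_=cv2.findContours(m,cv2.RETR_EXTERNAL,cv2.CHAIN_APPROX_NONE)
    for k in sorted(cs,key=len)[-2:]:
        if len(k)>20: print(len(k),cv2.boundingRect(k),cv2.fitEllipse(k))
E
```

```text
t: 20.42
tool_pos: [0.5462, 0.1478, 0.0585]
orientation: [-0.194, 3.134, -0.0]
force: [1.1, -2.3, 3.7]
opening: 0.0095
gripper_force: 9.5
t: 20.75
tool_pos: [0.5543, 0.1478, 0.0543]
orientation: [-0.194, 3.134, -0.0]
force: [3.0, -1.8, 4.6]
opening: 0.0089
gripper_force: 9.5
v6 [-0.016  0.093 -0.01 ] [-1.  -0.2 -2.7]
234 (192, 59, 64, 58) ((224.70481872558594, 77.6144790649414), (57.674842834472656, 64.85651397705078), 166.9716339111328)
911 (254, 170, 208, 100) ((364.0389404296875, 218.91925048828125), (81.17854309082031, 203.14186096191406), 99.62016296386719)
v7 [-0.018  0.062  0.049] [-0.3 -0.3 -1.3]
166 (23, 59, 80, 47) ((60.6650276184082, 82.9873275756836), (11.87099838256836, 92.636962890625), 118.70298767089844)
380 (256, 174, 139, 94) ((326.530029296875, 235.9915008544922), (110.20491027832031, 135.7630615234375), 122.99835205078125)
v8 [-0.314 -0.448 -0.056] [ 3.  -1.8  4.6]
189 (0, 0, 78, 39) ((43.74859619140625, 16.90645980834961), (19.409948348999023, 79.7574691772461), 113.7742919921875)
376 (259, 177, 140, 92) ((327.6075439453125, 241.51622009277344), (119.11676025390625, 135.66510009765625), 115.27629852294922)
```

```bash
python3 -m inch '[3,0,-1,0,0,5,0,-2,0,0,5,0,-2,0,0,5,0,-2,0,0]' 5; python3 -m inch '[0,0,0,0,15,0,0,0,0,20,0,0,0,0,30,0,0,0,0,40,0,0,0,0,40,0,0,0,0,40]'; python3 -m inch '[0,0,15,0,40,0,0,30,0,40,0,0,60,0,40,0,0,100,0,40,0,0,140,0,40,0,0,180,0,40,0,0,220,0,40,0,0,220,0,40]'; python3 cap.py v9.pkl
python3 - <<'E'
from h import *
from plant import read_camera
d=read_camera("top"); e=read_camera("side"); s,c=pickle.load(open("v9.pkl","rb"))
pickle.dump((d,e),open("end.pkl","wb"))
import cv2
_,w=pickle.load(open("fit.pkl","rb")); Rt=R.from_euler("z",w[2]).as_matrix()
I=c["image"]; print(s["force"],s["tool_pos"])
# rim ring in wrist view
a=np.linspace(0,2*np.pi,72,endpoint=False)
m=(cv2.cvtColor(I,cv2.COLOR_BGR2GRAY)>190).astype(np.float32)
def score(x,y,z,r,tilt,az):
    n=R.from_rotvec(tilt*np.array([-np.sin(az),np.cos(az),0])).as_matrix()
    ring=np.c_[r*np.cos(a),r*np.sin(a),0*a]@n.T
    q=rpix(c,s,Rt@[x,y,0]+[*w[:2],z]+ring); q=q.round().astype(int); ok=(q[:,0]>=0)&(q[:,0]<512)&(q[:,1]>=0)&(q[:,1]<384)
    return m[q[ok,1],q[ok,0]].sum()/72
best=max((score(x,y,.08,.036,t,az)-.0*t,x,y,t,az) for x in np.arange(-.07,.071,.004) for y in np.arange(-.11,.011,.004) for t in(0,.25,.5) for az in((0,) if t==0 else np.arange(0,6.2,.785)))
print(best, "flat:",max((score(x,y,.08,.036,0,0),x,y) for x in np.arange(-.07,.071,.003) for y in np.arange(-.11,.011,.003)))
print(rpix(c,s,Rt@[0,-.0525,.08]+[*w[:2],0]))
E
```

```text
t: 21.13
tool_pos: [0.5583, 0.1481, 0.0518]
orientation: [-0.194, 3.135, 0.0]
force: [3.1, -0.3, 3.4]
opening: 0.0086
gripper_force: 5.0
t: 21.63
tool_pos: [0.5578, 0.148, 0.0516]
orientation: [0.194, -3.135, 0.0]
force: [0.8, 0.0, -0.1]
opening: 0.0363
gripper_force: 0.0
t: 22.3
tool_pos: [0.5616, 0.1487, 0.2825]
orientation: [-0.193, 3.121, 0.002]
force: [0.3, 0.2, 2.0]
opening: 0.0374
gripper_force: 0.0
[0.2654452  0.18353998 2.04883769] [0.56157691 0.14867978 0.28253788]
(np.float32(1.0), np.float64(0.0020000000000000573), np.float64(-0.04999999999999995), 0.25, np.float64(2.355)) flat: (np.float32(1.0), np.float64(0.00500000000000006), np.float64(-0.05299999999999995))
[[282.14555843 169.57138142]]
```

```bash
python3 -m inch '[0,0,0,0,40,0,0,0,0,40,0,0,0,0,40,0,0,0,0,40,0,0,0,0,40,0,0,0,0,40]'; python3 cap.py v10.pkl
python3 - <<'E'
from h import *
import cv2
_,w=pickle.load(open("fit.pkl","rb")); Rt=R.from_euler("z",w[2]).as_matrix()
s,c=pickle.load(open("v10.pkl","rb")); g=cv2.GaussianBlur(cv2.cvtColor(c["image"],cv2.COLOR_BGR2GRAY),(3,3),0).astype(float)
from scipy.ndimage import map_coordinates as mc
a=np.linspace(0,2*np.pi,90,endpoint=False)
def f(v):
    n=R.from_rotvec([v[2],v[3],0]).as_matrix(); top=np.array([*v[:2],.005])+n@[0,0,.0375]*np.array([1,1,1])
    o=0
    for r,k in((.034,1),(.0365,1),(.0385,1),(.043,-1),(.029,-1)):
        P=np.c_[r*np.cos(a),r*np.sin(a),0*a+.0375]@n.T+[v[0],v[1],.0425]
        q=rpix(c,s,P@Rt.T+[*w[:2],0]); o+=k*np.minimum(mc(g,[q[:,1],q[:,0]],order=1),230).mean()*(1 if k>0 else 1.5)
    return -o
from scipy.optimize import minimize
for v0 in([.005,-.053,0,0],[.005,-.053,.2,0],[.005,-.053,-.2,0],[.005,-.053,0,.2],[.005,-.053,0,-.2]):
    r=minimize(f,v0,method="Nelder-Mead",options=dict(initial_simplex=np.array([v0]+[list(np.array(v0)+d) for d in np.diag([.004,.004,.08,.08])])))
    print(r.x.round(4),round(r.fun,1))
d,e=pickle.load(open("end.pkl","rb")); b=cv2.imread("pics/w5.png")[:,400:]; k=cv2.resize(e["image"][80:230,130:330],(400,300),interpolation=cv2.INTER_CUBIC)
print("torch patch diff",cv2.absdiff(b,k)[105:185,125:155].mean())
E
```

```text
t: 22.95
tool_pos: [0.5579, 0.148, 0.2714]
orientation: [0.194, -3.135, 0.0]
force: [-0.4, -0.7, 0.2]
opening: 0.0371
gripper_force: 0.0
[ 0.0013 -0.0549 -0.071   0.0201] -248.8
[ 0.0013 -0.0549 -0.0711  0.0201] -248.8
[ 0.0013 -0.0549 -0.0712  0.0202] -248.8
[ 0.0013 -0.0549 -0.0711  0.0202] -248.8
[ 0.0013 -0.0549 -0.0713  0.0202] -248.8
torch patch diff 1.3668055555555556
```

```bash
python3 -c "
from plant import job
print(job.close_job())"
```

```text
the job is handed in; nothing more can be done
None
```

The job is handed in at about 23 s of the 72 s: the torch stands in the narrow bay and the tall cup stands mouth up near the centre of the wide bay. I checked the final positions by image measurement because my ten pictures were used up. The verdict was not shown, and I did not separately measure the bystanders at the end.

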